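# Show the trainee the model and its wax

### The arm

A 6-joint arm with a two-finger parallel gripper is mounted at the origin on a cart in front of the work surface, level with it; the furniture and walls round the work are solid. World frame = base frame: x ahead of the robot, y to its left, z up, the work surface at z = 0. Lengths are in m, angles in rad, forces in N, time in s.
With the tool pointing down it reaches from about 0.3 to 0.775 m from the base axis. Payload 14.6 kg.
Tool frame: the origin (TCP) lies at the very end of the fingers, on their centre line; the grasp point (between the pads) lies 19 mm behind it; z points along the fingers, y is the line along which they close (so a half turn about z gives the same grasp; the last joint's range is limited). The gripper opens to 94 mm and grips with 3 to 60 N. Pads are 16 mm wide; open, the fingers measure 119 mm over their backs; the gripper's body (75 mm by 177 mm) begins 78 mm behind the grasp point.
Start: joints at [-1.328, 0.3, 1.521, -0, 1.321, -0.067], TCP at [0.168, -0.524, 0.205] pointing down, gripper open.
Joint ranges: [-3.03, 3.03], [-0.79, 2.21], [0.23, 2.52], [-1.04, 4.18], [0, 3.07], [-2.55, 2.55]. Speed limits (rad/s): [2.22, 2.22, 2.57, 3.14, 3.14, 3.14].

### API

Orientations are given as [roll, pitch, yaw] about the fixed x, y, z axes, in that order (R = Rz(yaw) Ry(pitch) Rx(roll)).
In Python, from station import * gives the robot as it stands.
- The arm moves only by the tool jog_arm, never from a script. Its argument "rows" is a list of rows, each a list of 3 entries, a list of its own where there are three numbers: the shift along the tool's x, y, z in m, then the turn about the tool's z in degrees, then the finger opening in m, from 0 to 0.094. A call has 1 to 12 rows; each row shifts and turns the commanded pose from where the row before left it, along the tool's axes as they then stand; what a row does not reach is not made up. A row lasts 1/12 s, in which the tool goes at most 41.7 mm and 7.16 degrees, less where a joint would pass 70% of its speed; a pose out of reach is approached as far as the arm can. A call is refused whole if a number of a shift passes 0.0417 or a number of a turn 7.16, either way. A call with a gripper value outside its range is refused whole. The fingers move at their own pace and stop on an object; "squeeze" is the grip in N (left out, the last holds). Time passes only in rows, so rows that do not move let the fingers close. It gives the time, the measured TCP pose, the force, the opening and the grip force at its end, in the units of the state.
- get_obs(): the state, without advancing time (a new reading comes with each control period).
- camera(name): name is "side" or "top" or "wrist"; returns a dict with "image" (400x640x3 uint8, red, green, blue), "range_z" (400x640 float32, m along the optical axis (not along the pixel's ray), 0 where there is no reading), "K" (3x3 intrinsics, pixels), "world_from_camera" (4x4, takes a point from camera to world coordinates); the wrist camera has in their place "T_tool_cam" (4x4, takes a point from camera to tool coordinates, whose origin is the TCP and whose axes are the flange's). Camera axes: x right, y up, looking along -z (the intrinsics and any distortion apply to the point x, -y, -z); pixel columns grow to the right and rows downward; lengths in m; the calibration is good to about 2 mm. A picture is of the moment at which its call begins: read the wrist's pose just before it.
- hand_in(): hands the job in; it is judged then, once.
Trained networks look in a picture, given as the dict that the camera call returned (one of the last four; its "shot" number tells which), for a name from the list of things; names that differ only in an ending like _2 or _b are one class to them, and where a whole thing is asked for, a point or a joint stands for the part that bears it (a point fixed in the world has none). Each returns a list of dicts, best first, with "p" (0 to 1); they miss things now and then, are a little off and sometimes report something else, mostly with a low value. They report only what shows in the picture. A call takes as long as a camera call. They do not tell look-alikes from the thing itself.
- search_frame(label, picture): "at" ([column, row] as shares, 0 to 1, of the picture: columns of its width, rows of its height, amid what is visible of it).
- spot_point(label, picture): "at" ([column, row] as shares, 0 to 1, of the picture: columns of its width, rows of its height: a listed point, or the origin of a listed thing).
The state is a dict: "time_s": time; "qpos": joint angles; "joint_vel": joint speeds; "tau": joint torques, N m; "ee_pos": TCP position; "eef_rot": TCP orientation; "force": force on the tool from outside, world axes, zero at the start; "moment": the same for the moment, N m; "grip_width": finger opening in m; "grip_force": force on a finger pad.
Only numpy, scipy, OpenCV 4.12 (cv2) and the standard library are available. Lean on these libraries where they do the work, as an engineer would, in place of code of your own. Each camera call takes 0.05 s, during which the arm holds its last target. There are 200 camera calls.

### The job

Show the trainee which model to take and which wax to build it up with: point straight down at the pale blue study model with teeth that stands out on the open bench among the waxes (not the one against the back wall), then at the dark metal pot of rose-pink wax with an upright post at its rim (not the pot of blackish wax, not the blue tin). Stay about two seconds over the middle of each with the fingertips two or three centimetres above its highest part, and finish while still pointing at the rose wax pot. Touch nothing at all, and never bring the fingertips within about five centimetres above the other waxes or the beige stone block.

Things in the scene. Friction and masses are not known exactly. Their poses are not given: they have to be found in the camera images.
- study_model_top (a point): pale blue plaster study model, a horseshoe row of teeth on a base, 84 x 75 x 39 mm high: the first thing to point at. This point lies on its vertical middle line, at the height of its highest part; z is up. It stands loose on the bench.
- wax_pot_rose_top (a point): round dark metal pot filled with rose-pink wax, 68 mm across, wall 26 mm high, with an upright post at its rim up to 52 mm: the second thing to point at. This point lies on its vertical middle line, at the height of its highest part; z is up. It stands loose on the bench.
- wax_pot_dark_top (a point): round dark pot like the rose one but filled with blackish wax, 65 mm across, with a post up to 52 mm; leave alone. This point lies on its vertical middle line, at the height of its highest part; z is up. It stands loose on the bench.
- wax_tin_blue_top (a point): low round tin with a blue and white side and pink wax, no post, 69 mm across, 25 mm high; leave alone. This point lies on its vertical middle line, at the height of its highest part; z is up. It stands loose on the bench.
- die_block_top (a point): beige stone block with two pin holes, 51 x 56 x 27 mm high; leave alone. This point lies on its vertical middle line, at the height of its highest part; z is up. It stands loose on the bench.
Not all that is in view belongs to the job. Leave any red look-alike of the part that bears study_model_top alone. What is shaped like the part that bears wax_pot_rose_top but purple is not meant.

How it is judged:
By the outcome, as a careful person would: the job done as asked, in the order asked, and still so for the second after the job is handed in, with the robot touching nothing.
It also fails if it takes over 40 s, if anything falls off the work surface, if the arm or the gripper's body presses on something with over 40 N, if the wrist force passes 120 N, or if a joint passes its speed limit or range.

## Working session

There is one attempt and no reset: what is moved stays moved. The work goes in short steps, Python scripts to look and compute and a tool call to move; the robot and the scene stay as the last step left them, time stands still between calls to the robot, and variables do not carry over. Pictures are saved under pics/ and viewed, at most 10 in all, crops included, and the job is handed in when it is done.

Besides the shell and the picture viewer there is one more tool, called after "Request:" in YAML: its name, and indented under it one key for each argument. jog_arm: Moves the arm, as the interface text tells. Its arguments: {"type":"object","properties":{"rows":{"type":"array","items":{"type":"array"}},"squeeze":{"type":"number"}},"required":["rows"]}

```bash
mkdir -p pics; cat > h.py <<'E'
from station import *
import numpy as np, cv2
def world(c,u,v):
    d=c["range_z"][int(v),int(u)]; K=c["K"]
    p=np.array([(u-K[0,2])/K[0,0]*d,-(v-K[1,2])/K[1,1]*d,-d,1])
    return (c["world_from_camera"]@p)[:3]
E
python3 - <<'E'
from h import *
o=get_obs(); print(o["time_s"],o["ee_pos"],o["eef_rot"],o["grip_width"])
for n in("top","side"):
    c=camera(n); cv2.imwrite(f"pics/{n}1.png",c["image"][:,:,::-1]); np.savez(f"{n}1.npz",**{k:c[k] for k in("image","range_z","K","world_from_camera")})
    for l in("study_model_top","wax_pot_rose_top","wax_pot_dark_top","wax_tin_blue_top","die_block_top"):
        for d in search_frame(l,c)[:4]:
            u,v=d["at"][0]*640,d["at"][1]*400
            print(n,l,round(d["p"],2),int(u),int(v),world(c,min(u,639),min(v,399)).round(3))
E
```

```text
0.0 [ 0.16760548 -0.52355864  0.20488446] [-3.14041467e+00 -6.17115407e-05  3.09806206e-01] 0.09367633157688625
top study_model_top 0.74 345 180 [ 0.598 -0.064  0.017]
top study_model_top 0.71 456 241 [ 0.462 -0.313  0.017]
top study_model_top 0.6 418 190 [ 0.577 -0.231  0.016]
top wax_pot_rose_top 0.79 349 262 [ 0.411 -0.073  0.019]
top wax_pot_rose_top 0.7 293 254 [0.427 0.049 0.016]
top wax_pot_dark_top 0.79 200 249 [0.435 0.258 0.019]
top wax_tin_blue_top 0.9 400 252 [ 0.435 -0.187  0.018]
top die_block_top 0.66 252 178 [0.596 0.147 0.026]
side study_model_top 0.89 337 173 [ 0.454 -0.287  0.018]
side study_model_top 0.74 287 186 [ 0.587 -0.196  0.021]
side study_model_top 0.57 281 211 [ 0.596 -0.039  0.033]
side wax_pot_rose_top 0.84 356 239 [0.442 0.074 0.03 ]
side wax_pot_rose_top 0.68 362 214 [ 0.414 -0.058  0.018]
side wax_pot_rose_top 0.42 276 265 [0.598 0.156 0.023]
side wax_pot_dark_top 0.66 371 310 [0.44  0.272 0.017]
side wax_tin_blue_top 0.94 347 191 [ 0.44  -0.171  0.02 ]
side wax_tin_blue_top 0.65 372 309 [0.438 0.271 0.019]
side die_block_top 0.64 276 266 [0.597 0.161 0.025]
```

View pics/top1.png

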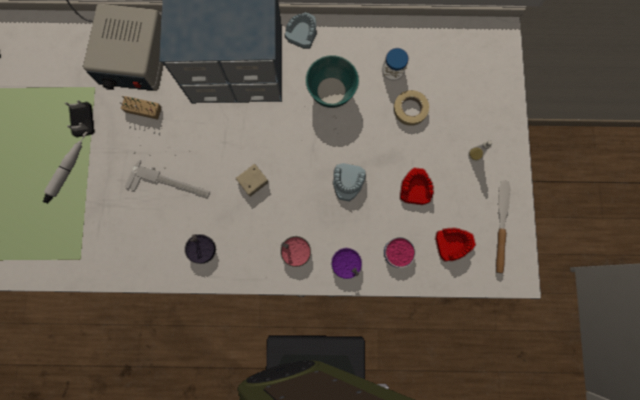

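View pics/side1.png

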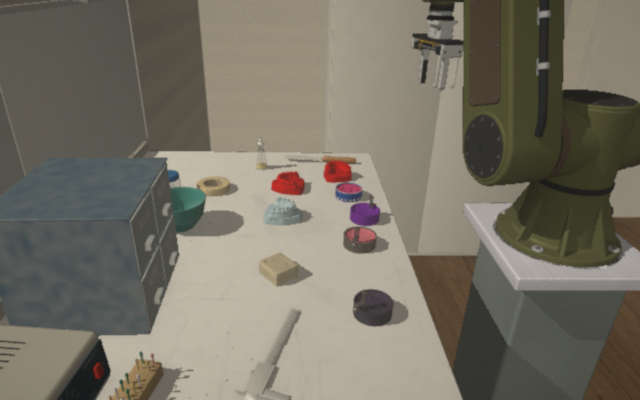

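The top view shows these candidates:
- **Model:** pale blue on the open bench at (349,180). Not meant: the pale blue one at the back wall (301,30) and the reds at (417,188) and (456,243).
- **Wax:** rose pot at (296,251). Not meant: purple (347,263), blue tin (400,252), dark pot (200,249).

I choose (349,180) and (296,251). Next I measure both and check them in a crop.

```bash
python3 - <<'E'
from h import *
ims=[]
for n in("top","side"):
    c=dict(np.load(n+"1.npz")); K=c["K"]; v,u=np.mgrid[:400,:640]; d=c["range_z"]
    P=np.stack([(u-K[0,2])/K[0,0]*d,-(v-K[1,2])/K[1,1]*d,-d,np.ones_like(d)],-1)@c["world_from_camera"].T
    for nm,x,y in(("model",.6,-.06),("rose",.43,.055)):
        m=(np.hypot(P[...,0]-x,P[...,1]-y)<.065)&(P[...,2]>.009)&(d>0)
        q=P[m][:,:3]; r=cv2.minAreaRect((q[:,:2]*1000).astype(np.float32))
        print(n,nm,m.sum(),np.percentile(q,[2,98],axis=0).round(3).tolist(),np.round(r[0]),np.round(r[1]),"zmax",q[:,2].max().round(3))
    if n=="top": ims=[cv2.resize(c["image"][150:290,180:440],None,fx=3,fy=3,interpolation=2)]
cv2.imwrite("pics/crop.png",ims[0][:,:,::-1])
c=camera("top")
for l in("study_model_top","wax_pot_rose_top"):
    for e in spot_point(l,c)[:3]:
        u,v=e["at"][0]*640,e["at"][1]*400; K=c["K"]; T=c["world_from_camera"]
        ray=T[:3,:3]@[(u-K[0,2])/K[0,0],-(v-K[1,2])/K[1,1],-1]; z=.039 if l[0]=="s" else .052
        print(l,round(e["p"],2),int(u),int(v),(T[:3,3]+ray*(z-T[2,3])/ray[2]).round(3))
E
```

```text
top model 949 [[0.557, -0.103, 0.013], [0.635, -0.038, 0.038]] [595. -69.] [74. 83.] zmax 0.041
top rose 750 [[0.404, 0.016, 0.014], [0.465, 0.078, 0.034]] [434.  47.] [66. 66.] zmax 0.054
side model 696 [[0.558, -0.101, 0.01], [0.635, -0.036, 0.038]] [596. -67.] [73. 82.] zmax 0.041
side rose 675 [[0.404, 0.014, 0.01], [0.466, 0.079, 0.049]] [435.  46.] [71. 66.] zmax 0.053
study_model_top 0.89 420 182 [ 0.589 -0.23   0.039]
study_model_top 0.61 459 242 [ 0.457 -0.311  0.039]
study_model_top 0.59 346 182 [ 0.586 -0.066  0.039]
wax_pot_rose_top 0.67 350 263 [ 0.407 -0.073  0.052]
wax_pot_rose_top 0.57 295 250 [0.433 0.044 0.052]
```

View pics/crop.png

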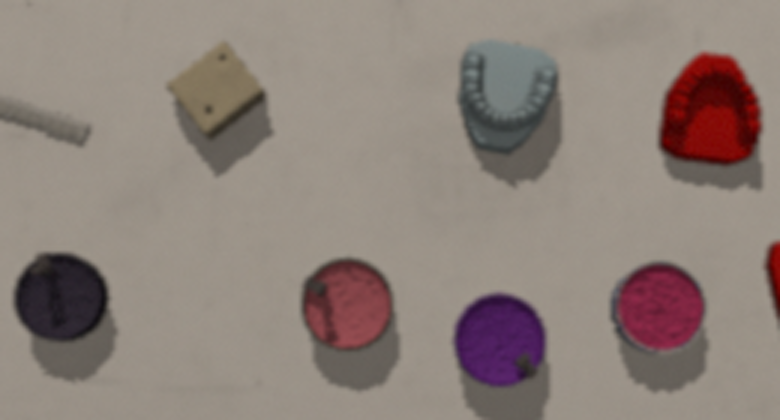

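The crop shows the pale blue model with its tooth row at crop (508,95). The rose wax pot with its post on the left rim is at crop (347,303), clearly apart from the purple pot (500,340) and the tin without a post (660,305). Targets are the model at (0.595,-0.069) with TCP z 0.065, and the rose pot at (0.434,0.047) with z 0.077. I travel at z 0.2 with the fingers closed.

Request:
jog_arm:
  rows:
    - [[0.0227, -0.0126, 0], 0, 0]
    - [[0.0227, -0.0126, 0], 0, 0]
    - [[0.0227, -0.0126, 0], 0, 0]
    - [[0.0227, -0.0126, 0], 0, 0]
    - [[0.0227, -0.0126, 0], 0, 0]
    - [[0.0227, -0.0126, 0], 0, 0]
    - [[0.0227, -0.0126, 0], 0, 0]
    - [[0.0227, -0.0126, 0], 0, 0]
    - [[0.0227, -0.0126, 0], 0, 0]
    - [[0.0227, -0.0126, 0], 0, 0]
    - [[0.0227, -0.0126, 0], 0, 0]
    - [[0.0227, -0.0126, 0], 0, 0]
  squeeze: 5

```text
time_s: 1.75
ee_pos: [0.3818, -0.2957, 0.2056]
eef_rot: [3.141, -0.0, 0.31]
force: [0.2, 0.3, 1.1]
grip_width: 0.0176
grip_force: 0.0
```

Request:
jog_arm:
  rows:
    - [[0.0227, -0.0126, 0], 0, 0]
    - [[0.0227, -0.0126, 0], 0, 0]
    - [[0.0227, -0.0126, 0], 0, 0]
    - [[0.0227, -0.0126, 0], 0, 0]
    - [[0.0227, -0.0126, 0], 0, 0]
    - [[0.0227, -0.0126, 0], 0, 0]
    - [[0.0227, -0.0126, 0], 0, 0]
    - [[0.0227, -0.0126, 0], 0, 0]
    - [[0.0227, -0.0126, 0], 0, 0]
    - [[0.0227, -0.0126, 0], 0, 0]
    - [[0.0227, -0.0126, 0], 0, 0]
    - [[0.0227, -0.0126, 0], 0, 0]

```text
time_s: 2.75
ee_pos: [0.5951, -0.0686, 0.2054]
eef_rot: [3.142, -0.0, 0.31]
force: [-0.5, -0.9, 0.1]
grip_width: 0.0004
grip_force: 0.0
```

Request:
jog_arm:
  rows:
    - [[0, 0, 0.014], 0, 0]
    - [[0, 0, 0.014], 0, 0]
    - [[0, 0, 0.014], 0, 0]
    - [[0, 0, 0.014], 0, 0]
    - [[0, 0, 0.014], 0, 0]
    - [[0, 0, 0.014], 0, 0]
    - [[0, 0, 0.014], 0, 0]
    - [[0, 0, 0.014], 0, 0]
    - [[0, 0, 0.014], 0, 0]
    - [[0, 0, 0.014], 0, 0]
    - [[0, 0, 0], 0, 0]
    - [[0, 0, 0], 0, 0]

```text
time_s: 3.75
ee_pos: [0.5941, -0.0697, 0.0652]
eef_rot: [-3.141, 0.001, 0.31]
force: [-0.2, -0.3, -0.1]
grip_width: 0.0004
grip_force: 0.0
```

```bash
python3 - <<'E'
from h import *
print(get_obs()["ee_pos"])
c=camera("side"); cv2.imwrite("pics/side2.png",cv2.resize(c["image"][100:300,200:440],None,fx=3,fy=3)[:,:,::-1])
E
```

```text
[ 0.59413342 -0.06967767  0.06524475]
```

View pics/side2.png

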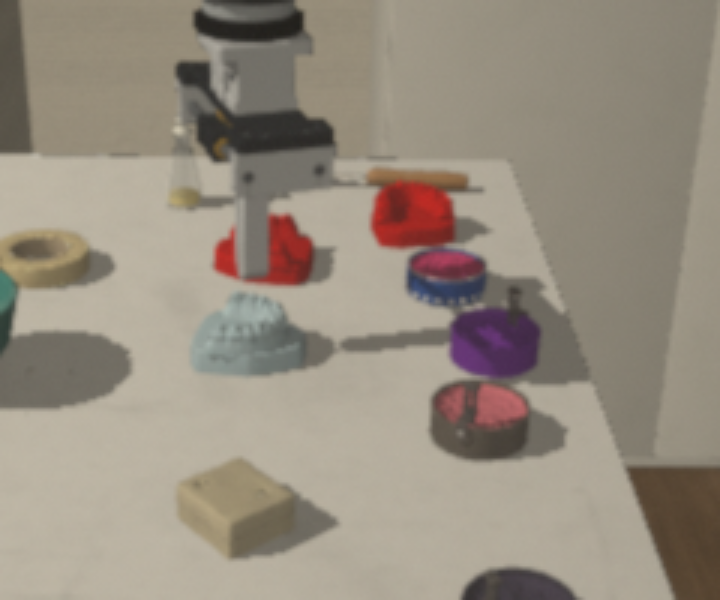

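Request:
jog_arm:
  rows:
    - [[0, 0, 0], 0, 0]
    - [[0, 0, 0], 0, 0]
    - [[0, 0, 0], 0, 0]
    - [[0, 0, 0], 0, 0]
    - [[0, 0, 0], 0, 0]
    - [[0, 0, 0], 0, 0]
    - [[0, 0, 0], 0, 0]
    - [[0, 0, 0], 0, 0]
    - [[0, 0, 0], 0, 0]
    - [[0, 0, 0], 0, 0]
    - [[0, 0, 0], 0, 0]
    - [[0, 0, 0], 0, 0]

```text
time_s: 4.8
ee_pos: [0.5944, -0.0697, 0.0655]
eef_rot: [-3.142, -0.0, 0.31]
force: [-0.1, 0.3, -0.5]
grip_width: 0.0008
grip_force: 0.0
```

The picture shows the closed fingertips at crop (253,278), just above the middle of the pale blue model (250,300), with a clear gap. I hold for another second, then rise and go over to the rose pot.

Request:
jog_arm:
  rows:
    - [[0, 0, 0], 0, 0]
    - [[0, 0, 0], 0, 0]
    - [[0, 0, 0], 0, 0]
    - [[0, 0, 0], 0, 0]
    - [[0, 0, 0], 0, 0]
    - [[0, 0, 0], 0, 0]
    - [[0, 0, 0], 0, 0]
    - [[0, 0, 0], 0, 0]
    - [[0, 0, 0], 0, 0]
    - [[0, 0, 0], 0, 0]
    - [[0, 0, 0], 0, 0]
    - [[0, 0, 0], 0, 0]

```text
time_s: 5.8
ee_pos: [0.5943, -0.0697, 0.0654]
eef_rot: [3.142, 0.0, 0.31]
force: [-0.1, 0.1, 0.1]
grip_width: 0.0005
grip_force: 0.0
```

Request:
jog_arm:
  rows:
    - [[0, 0, -0.02], 0, 0]
    - [[0, 0, -0.02], 0, 0]
    - [[0, 0, -0.02], 0, 0]
    - [[0, 0, -0.02], 0, 0]
    - [[0, 0, -0.02], 0, 0]

```text
time_s: 6.22
ee_pos: [0.5942, -0.0697, 0.1665]
eef_rot: [-3.142, -0.0, 0.31]
force: [-0.4, 0.2, 0.2]
grip_width: 0.0006
grip_force: 0.0
```

Request:
jog_arm:
  rows:
    - [[-0.0117, -0.016, 0], 0, 0]
    - [[-0.0117, -0.016, 0], 0, 0]
    - [[-0.0117, -0.016, 0], 0, 0]
    - [[-0.0117, -0.016, 0], 0, 0]
    - [[-0.0117, -0.016, 0], 0, 0]
    - [[-0.0117, -0.016, 0], 0, 0]
    - [[-0.0117, -0.016, 0], 0, 0]
    - [[-0.0117, -0.016, 0], 0, 0]
    - [[-0.0117, -0.016, 0], 0, 0]
    - [[-0.0117, -0.016, 0], 0, 0]
    - [[0, 0, 0], 0, 0]
    - [[0, 0, 0], 0, 0]

```text
time_s: 7.22
ee_pos: [0.4341, 0.0473, 0.1659]
eef_rot: [3.141, -0.001, 0.311]
force: [-0.5, -0.8, 0.0]
grip_width: 0.0006
grip_force: 0.0
```

Request:
jog_arm:
  rows:
    - [[0, 0, 0.011], 0, 0]
    - [[0, 0, 0.011], 0, 0]
    - [[0, 0, 0.011], 0, 0]
    - [[0, 0, 0.011], 0, 0]
    - [[0, 0, 0.011], 0, 0]
    - [[0, 0, 0.011], 0, 0]
    - [[0, 0, 0.011], 0, 0]
    - [[0, 0, 0.011], 0, 0]
    - [[0, 0, 0], 0, 0]
    - [[0, 0, 0], 0, 0]
    - [[0, 0, 0], 0, 0]
    - [[0, 0, 0], 0, 0]

```text
time_s: 8.22
ee_pos: [0.4347, 0.0469, 0.0781]
eef_rot: [3.141, -0.001, 0.31]
force: [0.2, -0.3, -0.2]
grip_width: 0.0006
grip_force: 0.0
```

```bash
python3 - <<'E'
from h import *
print(get_obs()["ee_pos"])
c=camera("side"); cv2.imwrite("pics/side3.png",cv2.resize(c["image"][100:300,200:440],None,fx=3,fy=3)[:,:,::-1])
E
```

```text
[0.43468676 0.04688321 0.07810283]
```

View pics/side3.png

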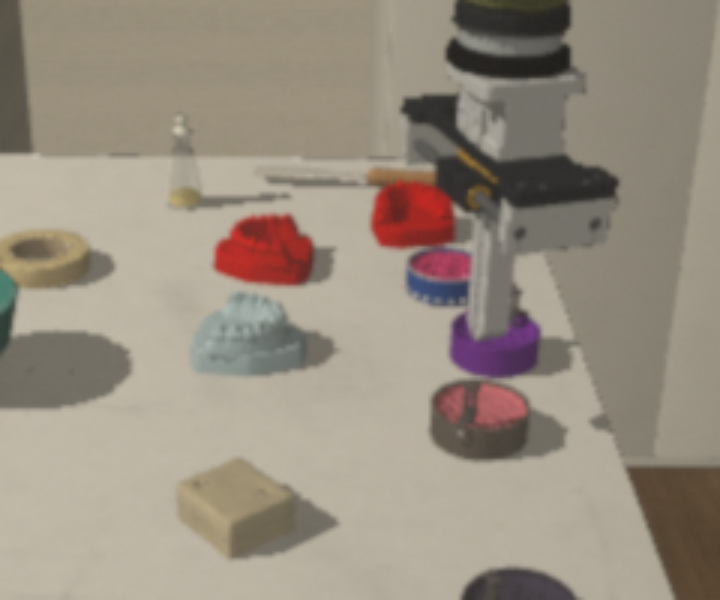

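Request:
jog_arm:
  rows:
    - [[0, 0, 0], 0, 0]
    - [[0, 0, 0], 0, 0]
    - [[0, 0, 0], 0, 0]
    - [[0, 0, 0], 0, 0]
    - [[0, 0, 0], 0, 0]
    - [[0, 0, 0], 0, 0]
    - [[0, 0, 0], 0, 0]
    - [[0, 0, 0], 0, 0]
    - [[0, 0, 0], 0, 0]
    - [[0, 0, 0], 0, 0]
    - [[0, 0, 0], 0, 0]
    - [[0, 0, 0], 0, 0]

```text
time_s: 9.27
ee_pos: [0.4341, 0.047, 0.0774]
eef_rot: [-3.142, 0.0, 0.31]
force: [0.9, 0.9, -0.8]
grip_width: 0.001
grip_force: 0.0
```

Request:
jog_arm:
  rows:
    - [[0, 0, 0], 0, 0]
    - [[0, 0, 0], 0, 0]
    - [[0, 0, 0], 0, 0]
    - [[0, 0, 0], 0, 0]
    - [[0, 0, 0], 0, 0]
    - [[0, 0, 0], 0, 0]
    - [[0, 0, 0], 0, 0]
    - [[0, 0, 0], 0, 0]
    - [[0, 0, 0], 0, 0]
    - [[0, 0, 0], 0, 0]
    - [[0, 0, 0], 0, 0]
    - [[0, 0, 0], 0, 0]

```text
time_s: 10.27
ee_pos: [0.4341, 0.047, 0.0774]
eef_rot: [-3.142, 0.0, 0.31]
force: [0.4, 1.1, -0.6]
grip_width: 0.0006
grip_force: 0.0
```

The fingertips at crop (487,335) stand in the column above the rose pot (480,418), nothing has moved, and they have held there for over two seconds.

```bash
python3 -c "
from station import *
print(hand_in())"
```

```text
the job is handed in; nothing more can be done
None
```

I pointed at the pale blue study model on the open bench, then at the rose wax pot, for about two seconds each at roughly 2.5 cm above the highest part. The job was handed in while still over the rose pot, at about 10 s, with no sign of touching anything.

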